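# Sort left- and right-hand sensor brackets into their trays

## Robot

A 6-joint arm with a two-finger parallel gripper is mounted at the origin on a cart in front of the work surface, level with it; the furniture and walls round the work are solid. World frame = base frame: x ahead of the robot, y to its left, z up, the work surface at z = 0. Lengths are in m, angles in rad, forces in N, time in s.
With the tool pointing down it reaches from about 0.325 to 0.775 m from the base axis. Payload 5.5 kg.
Tool frame: the origin (TCP) lies midway between the tips of the shut fingers; the grasp point (between the pads) lies 19 mm behind it; x points along the fingers, z is the direction in which the jaws open and shut, and the axes are right-handed (so a half turn about x gives the same grasp; the last joint's range is limited). The gripper opens to 85 mm and grips with 20 to 120 N. Pads are 22 mm wide; open, the fingers measure 114 mm over their backs; the gripper's body (76 mm by 85 mm) begins 54 mm behind the grasp point. The pads swing forward as they close: fully open they stand 13 mm farther back than shut.
Start: joints at [1.087, 0.091, 1.231, -0, 1.82, -0.057], TCP at [0.248, 0.546, 0.231] pointing down, gripper open.
Joint ranges: [-2.87, 2.87], [-0.86, 2.18], [0.17, 2.46], [-1.51, 4.65], [0.06, 2.69], [-2.65, 2.65]. Speed limits (rad/s): [2.57, 2.57, 3.01, 3.14, 3.14, 3.14].

## Interface

Orientations are given as a unit quaternion [w, x, y, z].
In Python, from rig import get_obs, vision, r, boxes_of, pinpoint gives the robot as it stands. The module is installed in compiled form; this text tells all that it offers.
- The arm moves only by the tool play_rows, never from a script. Its argument "series" is text: rows parted by semicolons, each of 7 numbers parted by spaces: the shift along the tool's x, y, z as a fraction of full scale, then the turn, a rotation vector about the tool's x, y, z as a fraction of full scale, then the closure, from 0 (fully open) to 1 (shut). A call has 1 to 8 rows; each row is the pose to reach, as a shift and turn from the pose commanded when the call began, along the tool's axes at that moment, turning the shorter way round; what a row does not reach only later rows make up. Full scale, the value 1, is 0.1 m for a shift and pi rad for a turn. A row lasts 1/12 s, in which the tool goes at most 41.7 mm and 7.16 degrees, less where a joint would pass 70% of its speed; a pose out of reach is approached as far as the arm can. A call with a number of a shift or a turn outside -1 to 1 is refused whole. A call with a gripper value outside its range is refused whole. The fingers move at their own pace and stop on an object; the grip force is fixed at half the most. Time passes only in rows, so rows that repeat a pose let the fingers close. It gives the time, the measured TCP pose, the force and the opening at its end, in the units of the state.
- get_obs(): the state, without advancing time (a new reading comes with each control period).
- vision.camera(name): name is "side" or "top"; returns the picture (400x640x3 uint8, red, green, blue); there is no depth.
- vision.get_calibration(name): a dict with "camera_matrix" (3x3 intrinsics, pixels), "k1" (the pictures are not rectified: a ray, as slopes to the right and down, at radius r is drawn at 1 + k1 r^2 times it, then the intrinsics apply), "R" (3x3) and "t" (3): a world point X has camera coordinates R X + t. Camera axes: x right, y down, z forward; pixel columns grow to the right and rows downward; lengths in m; the calibration is good to about 2 mm. A picture is of the moment at which its call begins. get_calibration takes no time and is no camera call.
- r.close_job(): hands the job in, once; it reports no verdict.
Trained networks look in the newest picture that a camera, given by its name, has taken for a name from the list of things; names that differ only in an ending like _2 or _b are one class to them, and where a whole thing is asked for, a point or a joint stands for the part that bears it (a point fixed in the world has none). Each returns a list of dicts, best first, with "confidence" (0 to 1); they miss things now and then, are a little off and sometimes report something else, mostly with a low value. They report only what shows in the picture. A call takes as long as a camera call. They do not tell look-alikes from the thing itself.
- boxes_of(camera, query): "centre" ([column, row] in pixels, amid what is visible of it).
- pinpoint(camera, query): "centre" ([column, row] in pixels: a listed point, or the origin of a listed thing).
The state is a dict: "clock": time; "joint_positions": joint angles; "qd": joint speeds; "tau": joint torques, N m; "ee_pos": TCP position; "eef_rot": TCP orientation; "wrist_force": force on the tool from outside, world axes, zero at the start; "ft_torque": the same for the moment, N m; "gripper_width": finger opening in m.
Only numpy, scipy, OpenCV 4.12 (cv2) and the standard library are available. Lean on these libraries where they do the work, as an engineer would, in place of code of your own. Each camera call takes 0.05 s, during which the arm holds its last target.

## Task

Two loose orange brackets, a left-hand one and its right-hand mirror image, lie on the table in front of two blue trays. Put each into the tray whose screwed-down sample bracket is of the same hand: set it down on the clear floor beside the sample, flat on its base plate with the flange upright, without dropping it, and let go. It may be turned any way round.

Things in the scene. Friction and masses are not known exactly. Their poses are not given: they have to be found in the camera images.
- bracket_left_grip (a point): Loose left-hand orange bracket, 70x48x42 mm, ~80 g. L-shaped base 6 mm thick: leg 70x22 along x; at its +x end a 24 mm wide foot out to y = +37 (seen from above, foot end away from you, foot to the left). On the leg's centre line an upright flange 60 long (x), 10 thick (y), top 42 up: grip it across y, tips clear of the base. Point: middle of flange, 30 mm above underside; z up.
- bracket_right_grip (a point): Loose right-hand orange bracket, 70x48x42 mm, ~80 g. L-shaped base 6 mm thick: leg 70x22 along x; at its +x end a 24 mm wide foot out to y = -37 (seen from above, foot end away from you, foot to the right). On the leg's centre line an upright flange 60 long (x), 10 thick (y), top 42 up: grip it across y, tips clear of the base. Point: middle of flange, 30 mm above underside; z up.
- tray_left_spot (a point): Clear floor of the left-hand tray: open, blue, fixed, 140 (x) by 200 mm (y), 22 high, walls and floor 2 mm. Point on the floor's upper face; inner walls at x = +-68, y = -68 mm from it. At the +y end (away from the robot) a left-hand bracket is screwed down as sample, its base starting at y = +73. Either tray may be on the robot's left or right.
- tray_right_spot (a point): Clear floor of the right-hand tray: open, blue, fixed, 140 (x) by 200 mm (y), 22 high, walls and floor 2 mm. Point on the floor's upper face; inner walls at x = +-68, y = -68 mm from it. At the +y end (away from the robot) a right-hand bracket is screwed down as sample, its base starting at y = +73. Either tray may be on the robot's left or right.
Mind the look-alikes: they are no part of the job. What is shaped like the part that bears bracket_left_grip but green is not meant.

How it is judged:
By the outcome, as a careful person would: the job done as asked, in the order asked, and still so for the second after the job is handed in, with the robot touching nothing.
It also fails if it takes over 51 s, if anything falls off the work surface, if the arm or the gripper's body presses on something with over 40 N, if the wrist force passes 120 N, or if a joint passes its speed limit or range.

## Working session

There is one attempt and no reset: what is moved stays moved. The work goes in short steps, Python scripts to look and compute and a tool call to move; the robot and the scene stay as the last step left them, time stands still between calls to the robot, and variables do not carry over. Pictures are saved under pics/ and viewed, and the job is handed in when it is done.

Besides the shell and the picture viewer there is one more tool, called after "Emit:" by a JSON object that holds its "api" and its "payload", one argument or row to a line. play_rows: Moves the arm, as the interface text tells. Shift numbers are shares of 0.1 m and turn numbers shares of pi rad, none past 1 either way. Its arguments: {"type":"object","properties":{"series":{"type":"string"}},"required":["series"]}

```bash
mkdir -p pics; python3 - <<'E'
from rig import get_obs, vision, r, boxes_of, pinpoint
import cv2
for c in ("top","side"):
    im=vision.camera(c); cv2.imwrite(f"pics/{c}0.png",im[:,:,::-1])
    k=vision.get_calibration(c); print(c,k)
    for q in ("bracket_left_grip","bracket_right_grip","tray_left_spot","tray_right_spot"):
        print(q,[( [round(float(v)) for v in d['centre']],round(d['confidence'],2)) for d in pinpoint(c,q)])
print(get_obs())
E
```

```text
top {'camera_matrix': array([[486.52636257,   0.        , 314.35744738],
       [  0.        , 486.52636257, 194.41554248],
       [  0.        ,   0.        ,   1.        ]]), 'k1': -0.021826804367115718, 'R': array([[ 0.00977633, -0.99938747,  0.03360212],
       [-0.99872792, -0.0114212 , -0.0491132 ],
       [ 0.04946689, -0.03307923, -0.99822783]]), 't': array([-0.01833892,  0.51297412,  0.97092212])}
bracket_left_grip [([380, 243], 0.76), ([308, 231], 0.76)]
bracket_right_grip [([232, 228], 0.98)]
tray_left_spot [([263, 155], 0.93)]
tray_right_spot [([364, 140], 0.92)]
side {'camera_matrix': array([[440.26414176,   0.        , 323.36333754],
       [  0.        , 440.26414176, 202.10977697],
       [  0.        ,   0.        ,   1.        ]]), 'k1': -0.07284757939601919, 'R': array([[ 0.88390344, -0.4673783 ,  0.01649952],
       [-0.35162697, -0.68742809, -0.63545345],
       [ 0.30833939,  0.55587782, -0.77196287]]), 't': array([-0.48227624,  0.23090979,  0.75186907])}
bracket_left_grip [([305, 293], 0.68), ([276, 234], 0.67)]
bracket_right_grip [([248, 184], 0.96)]
tray_left_spot [([320, 180], 0.66)]
tray_right_spot [([387, 252], 0.76)]
{'clock': 0.5, 'joint_positions': array([ 1.08730559e+00,  9.10903853e-02,  1.23072158e+00,  1.06674764e-06,
        1.81981068e+00, -5.67444706e-02]), 'qd': array([ 0.00013184, -0.00041711, -0.00234793,  0.00042043, -0.00082679,
        0.00185268]), 'tau': array([-1.05926836e-03, -4.57913947e+01, -4.17654133e+01, -1.53433466e-04,
        1.13280155e-03, -1.06835117e-05]), 'ee_pos': array([0.24837362, 0.54618141, 0.23126878]), 'eef_rot': array([ 0.59453051, -0.38278721,  0.59454932,  0.3827774 ]), 'wrist_force': array([ 0.83265957, -0.12577476,  0.16026754]), 'ft_torque': array([-0.02510623, -0.00095219, -0.00094355]), 'gripper_width': 0.08537640912364533}
```

View pics/top0.png

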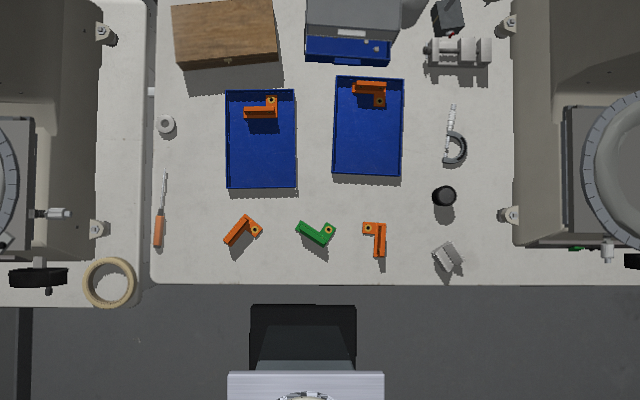

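View pics/side0.png

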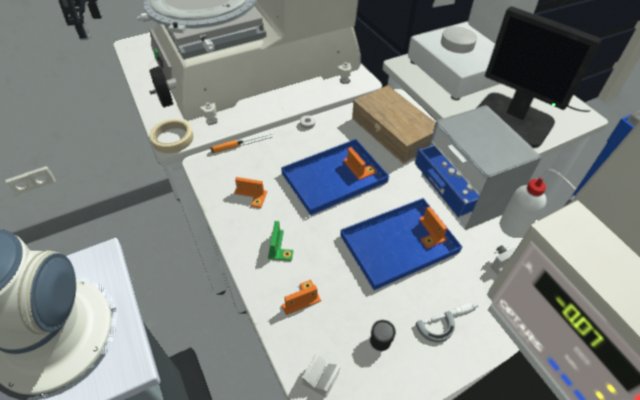

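```bash
python3 - <<'E'
import cv2
im=cv2.imread("pics/top0.png"); cv2.imwrite("pics/top0z.png",cv2.resize(im[110:270,190:420],None,fx=3.4,fy=3.4,interpolation=cv2.INTER_CUBIC))
E
```

```text
(no output)
```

View pics/top0z.png

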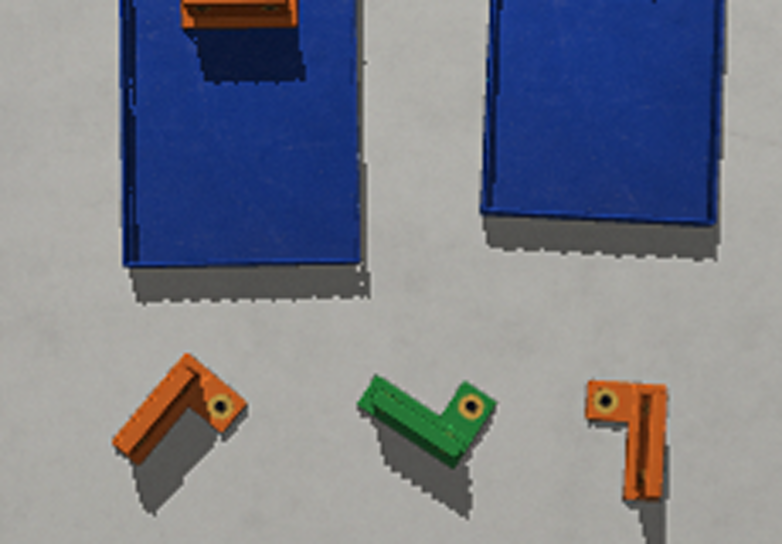

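The pictures show:
- **Loose brackets:** the orange right-hand one is at top (240,230), with its foot on the right of the leg. The orange left-hand one is at (376,240). The green decoy is at (318,232).
- **Trays:** the left-hand sample is in the image-left tray, spot (263,155). The right-hand sample is in the image-right tray, spot (364,140).

Next I'll fit poses with a silhouette model.

```bash
cat > h.py <<'E'
import numpy as np, cv2
from scipy.optimize import minimize
from rig import vision
CAL={c:vision.get_calibration(c) for c in("top","side")}
def proj(c,X):
    k=CAL[c]; return cv2.projectPoints(np.asarray(X,float).reshape(-1,1,3),cv2.Rodrigues(k["R"])[0],k["t"],k["camera_matrix"],np.array([k["k1"],0,0,0.]))[0].reshape(-1,2)
def unproj(c,p,z):
    k=CAL[c]; u=cv2.undistortPoints(np.array([[p]],float),k["camera_matrix"],np.array([k["k1"],0,0,0.]))[0,0]
    d=k["R"].T@np.array([u[0],u[1],1]); o=-k["R"].T@k["t"]; return o+d*(z-o[2])/d[2]
def box(a,b): return np.array([[x,y,z] for x in(a[0],b[0]) for y in(a[1],b[1]) for z in(a[2],b[2])])
def parts(h): # h=+1 left; origin: flange middle, underside
    P=[box((-.035,-.011,0),(.035,.011,.006)),box((.011,-.011,0),(.035,.037,.006)),box((-.030,-.005,0),(.030,.005,.042))]
    for p in P: p[:,1]*=h
    return P
def place(P,x,y,yaw,z):
    c,s=np.cos(yaw),np.sin(yaw); return P@np.array([[c,s,0],[-s,c,0],[0,0,1]])+[x,y,z]
S=4
def sil(c,h,q,z,roi):
    m=np.zeros(((roi[3]-roi[1])*S,(roi[2]-roi[0])*S),np.uint8)
    for P in parts(h):
        u=(proj(c,place(P,*q,z))-[roi[0],roi[1]]+.5)*S-.5
        cv2.fillConvexPoly(m,np.round(cv2.convexHull(u.astype(np.float32))*16).astype(np.int32),255,shift=4)
    return cv2.resize(m,None,fx=1/S,fy=1/S,interpolation=cv2.INTER_AREA)/255.
def orange(im,roi):
    hsv=cv2.cvtColor(im[roi[1]:roi[3],roi[0]:roi[2]],cv2.COLOR_RGB2HSV)
    return ((hsv[...,0]<22)&(hsv[...,1]>110)&(hsv[...,2]>60)).astype(float)
def fit(ims,h,q0,z,R=45):
    rois={};M={}
    for c in ims:
        u=proj(c,[[q0[0],q0[1],z+.02]])[0].astype(int); rois[c]=[max(u[0]-R,0),max(u[1]-R,0),u[0]+R,u[1]+R]; M[c]=orange(ims[c],rois[c])
    f=lambda q:sum(np.abs(sil(c,h,q,z,rois[c])-M[c]).sum() for c in ims)
    best=None
    for dy in ([0] if len(q0)>2 else np.arange(0,6.28,.4)):
        q=[q0[0],q0[1],(q0[2] if len(q0)>2 else dy)]
        s=np.array([q]+[np.add(q,d) for d in([.008,0,0],[0,.008,0],[0,0,.25])])
        o=minimize(f,q,method="Nelder-Mead",options=dict(initial_simplex=s,xatol=1e-5,fatol=.05))
        if best is None or o.fun<best.fun: best=o
    return best.x,best.fun,{c:M[c].sum() for c in M}
E
cat > t.py <<'E'
from h import *
im={c:cv2.cvtColor(cv2.imread(f"pics/{c}0.png"),cv2.COLOR_BGR2RGB) for c in("top","side")}
for n,h,p,z in(("L",1,(380,243),0),("R",-1,(232,228),0),("sampL",1,(260,113),.002),("sampR",-1,(370,87),.002)):
    w=unproj("top",p,z+.03); print(n,w.round(4))
    for cs in(("top",),("side",),("top","side")):
        print(cs,fit({c:im[c] for c in cs},h,w[:2],z))
for n,p,ps in(("trayL",(263,155),(320,180)),("trayR",(364,140),(387,252))):
    print(n,unproj("top",p,.002),unproj("side",ps,.002))
E
python3 t.py
```

```text
L [ 0.4171 -0.1438  0.03  ]
('top',) (array([ 0.4229773 , -0.14679406,  6.23234184]), np.float64(48.25882352941177), {'top': np.float64(516.0)})
('side',) (array([ 0.42178287, -0.14730526, -0.02032716]), np.float64(93.66274509803921), {'side': np.float64(702.0)})
('top', 'side') (array([ 0.42274971, -0.14701015,  6.23135685]), np.float64(148.85882352941178), {'top': np.float64(516.0), 'side': np.float64(702.0)})
R [0.4442 0.1494 0.03  ]
('top',) (array([ 0.44039112,  0.14217583, -0.67740985]), np.float64(75.23529411764704), {'top': np.float64(489.0)})
('side',) (array([0.44038131, 0.14008442, 5.52011784]), np.float64(279.7882352941176), {'side': np.float64(749.0)})
('top', 'side') (array([0.44018216, 0.14229421, 5.58992738]), np.float64(361.39607843137253), {'top': np.float64(489.0), 'side': np.float64(749.0)})
sampL [0.6734 0.0977 0.032 ]
('top',) (array([0.68073413, 0.09986855, 4.72870968]), np.float64(141.71372549019608), {'top': np.float64(432.0)})
('side',) (array([0.68089873, 0.10086677, 4.68330665]), np.float64(61.47450980392156), {'side': np.float64(457.0)})
('top', 'side') (array([0.68073243, 0.10024323, 4.71279702]), np.float64(209.4), {'top': np.float64(432.0), 'side': np.float64(457.0)})
sampR [ 0.7302 -0.1223  0.032 ]
('top',) (array([ 0.73576041, -0.1232672 ,  4.67636199]), np.float64(128.98039215686276), {'top': np.float64(486.0)})
('side',) (array([ 0.7347682 , -0.12408968,  4.61537433]), np.float64(98.02352941176471), {'side': np.float64(615.0)})
('top', 'side') (array([ 0.73544876, -0.12346723,  4.64508933]), np.float64(235.52549019607844), {'top': np.float64(486.0), 'side': np.float64(615.0)})
trayL [0.59322897 0.09267859 0.002     ] [0.59184862 0.10368826 0.002     ]
trayR [ 0.62730429 -0.11467782  0.002     ] [ 0.62094442 -0.12748661  0.002     ]
```

```bash
cat > t2.py <<'E'
from h import *
im={c:cv2.cvtColor(cv2.imread(f"pics/{c}0.png"),cv2.COLOR_BGR2RGB) for c in("top","side")}
B=box((-.07,-.07,0),(.07,.13,.022))
def ftray(q0,cs):
    def mask(c):
        hsv=cv2.cvtColor(im[c],cv2.COLOR_RGB2HSV); m=((hsv[...,0]>105)&(hsv[...,0]<128)&(hsv[...,1]>150)).astype(np.uint8)
        m=m|((hsv[...,0]<22)&(hsv[...,1]>110)).astype(np.uint8)
        roi=np.zeros_like(m); cv2.fillConvexPoly(roi,cv2.convexHull((lambda u:(u-u.mean(0))*1.12+u.mean(0))(proj(c,place(B,*q0,0)))).astype(np.int32),1)
        return cv2.morphologyEx(m*roi,cv2.MORPH_CLOSE,np.ones((7,7),np.uint8)),roi
    Ms={c:mask(c) for c in cs}
    def f(q):
        e=0
        for c in cs:
            s=np.zeros((1600,2560),np.uint8); u=(proj(c,place(B,*q,0))+.5)*S-.5
            cv2.fillConvexPoly(s,np.round(cv2.convexHull(u.astype(np.float32))*16).astype(np.int32),255,shift=4)
            s=cv2.resize(s,(640,400),interpolation=cv2.INTER_AREA)/255.
            e+=(np.abs(s-Ms[c][0])*Ms[c][1]).sum()
        return e
    s=np.array([q0]+[np.add(q0,d) for d in([.008,0,0],[0,.008,0],[0,0,.06])])
    o=minimize(f,q0,method="Nelder-Mead",options=dict(initial_simplex=s,maxiter=80,xatol=1e-4,fatol=.5)); return o.x,o.fun
for n,q in(("L",(.595,.098,-np.pi/2)),("R",(.625,-.12,-np.pi/2-.05))):
    for cs in(("top",),("side",)): print(n,cs,ftray(q,cs))
for c in im:
    v=im[c].copy()
    for h,q in((1,(.4227,-.147,-.04)),(-1,(.4403,.1421,-.685))):
        for P in parts(h):
            cv2.polylines(v,[cv2.convexHull(np.round(proj(c,place(P,*q,0))).astype(np.int32))],True,(0,255,255),1)
    v=v[200:270,190:420] if c=="top" else v[160:330,220:350]
    cv2.imwrite(f"pics/ov_{c}.png",cv2.resize(v[:,:,::-1],None,fx=3.4,fy=3.4,interpolation=cv2.INTER_NEAREST))
E
python3 t2.py
```

```text
Traceback (most recent call last):
  File "t2.py", line 22, in <module>
    for cs in(("top",),("side",)): print(n,cs,ftray(q,cs))
                                              ~~~~~^^^^^^
  File "t2.py", line 10, in ftray
    Ms={c:mask(c) for c in cs}
          ~~~~^^^
  File "t2.py", line 8, in mask
    roi=np.zeros_like(m); cv2.fillConvexPoly(roi,cv2.convexHull((lambda u:(u-u.mean(0))*1.12+u.mean(0))(proj(c,place(B,*q0,0)))).astype(np.int32),1)
                                                 ~~~~~~~~~~~~~~^^^^^^^^^^^^^^^^^^^^^^^^^^^^^^^^^^^^^^^^^^^^^^^^^^^^^^^^^^^^^^^^^
cv2.error: OpenCV(4.12.0) /io/opencv/modules/imgproc/src/convhull.cpp:143: error: (-215:Assertion failed) total >= 0 && (depth == CV_32F || depth == CV_32S) in function 'convexHull'
```

```bash
sed -i 's/(proj(c,place(B,\*q0,0))))\.astype/(proj(c,place(B,*q0,0))).astype(np.float32)).astype/' t2.py; python3 t2.py
```

```text
L ('top',) (array([ 0.5958103 ,  0.09730521, -1.54043125]), np.float64(148.8549019607843))
L ('side',) (array([ 0.5955997 ,  0.09943314, -1.53766033]), np.float64(425.1098039215686))
R ('top',) (array([ 0.62543651, -0.11866186, -1.60965846]), np.float64(190.2))
R ('side',) (array([ 0.62680798, -0.11814231, -1.60064271]), np.float64(504.9137254901961))
```

View pics/ov_top.png

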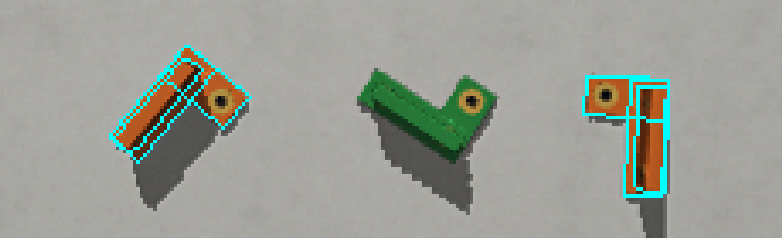

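View pics/ov_side.png

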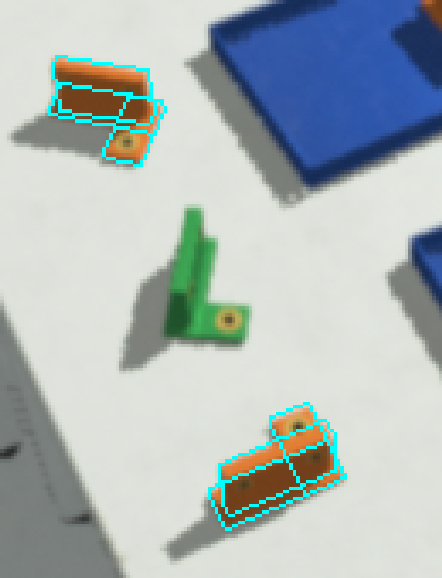

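Both overlays fit to about a pixel, and the two cameras agree within about 2 mm. Next come the planning helper and the first approach, to the right-hand bracket.

```bash
cat > g.py <<'E'
import sys, numpy as np
from scipy.spatial.transform import Rotation as Ro
from rig import get_obs
# usage: g.py x y z yaw  (flange yaw)
x,y,z,yaw=map(float,sys.argv[1:5])
o=get_obs(); q=o["eef_rot"]; R=Ro.from_quat([q[1],q[2],q[3],q[0]])
print("clock",o["clock"].__round__(2),"pos",np.round(o["ee_pos"],4),"jawyaw",np.degrees(np.arctan2(R.as_matrix()[1,2],R.as_matrix()[0,2])).round(1),"j",np.round(o["joint_positions"],2),"w",round(o["gripper_width"],4),"F",np.round(o["wrist_force"],1))
s=R.inv().apply(np.array([x,y,z])-o["ee_pos"])/.1
print("shift",s.round(3))
for sg in(1,-1):
    zz=sg*np.array([-np.sin(yaw),np.cos(yaw),0]); xx=np.array([0,0,-1.]); M=np.c_[xx,np.cross(zz,xx),zz]
    t=(R.inv()*Ro.from_matrix(M)).as_rotvec(); print("turn",sg,(t/np.pi).round(4),np.degrees(np.linalg.norm(t)).round(1))
E
python3 g.py 0.4403 0.1421 0.1 -0.685
```

```text
clock 0.5 pos [0.2484 0.5462 0.2313] jawyaw 65.5 j [ 1.09  0.09  1.23  0.    1.82 -0.06] w 0.0854 F [ 0.8 -0.1  0.2]
shift [ 1.313 -3.42  -2.884]
turn 1 [ 0.0822 -0.      0.    ] 14.8
turn -1 [-0.9178 -0.     -0.    ] 165.2
```

Emit:
{"api": "play_rows", "payload": {
  "series": "0 -1 -0.84 0.082 0 0 0; 0 -1 -0.84 0.082 0 0 0; 0 -1 -0.84 0.082 0 0 0; 0 -1 -0.84 0.082 0 0 0"
}}

```text
clock: 0.83
ee_pos: [0.307, 0.424, 0.2319]
eef_rot: [0.64, -0.302, 0.639, 0.301]
wrist_force: [0.5, -0.6, 0.6]
gripper_width: 0.0854
```

```bash
python3 g.py 0.4403 0.1421 0.12 -0.685
```

```text
clock 0.83 pos [0.307  0.424  0.2319] jawyaw 50.5 j [ 0.88 -0.11  1.43 -0.    1.82 -0.  ] w 0.0854 F [ 0.5 -0.6  0.6]
shift [ 1.126 -2.819 -1.328]
turn 1 [-0.0014  0.      0.0008] 0.3
turn -1 [ 0.9986  0.0013 -0.    ] 179.8
```

Emit:
{"api": "play_rows", "payload": {
  "series": "0 -1 -0.47 0 0 0 0; 0 -1 -0.47 0 0 0 0; 0 -1 -0.47 0 0 0 0"
}}

```text
clock: 1.08
ee_pos: [0.3532, 0.3263, 0.2315]
eef_rot: [0.639, -0.303, 0.639, 0.303]
wrist_force: [-0.2, 0.2, -0.1]
gripper_width: 0.0856
```

Emit:
{"api": "play_rows", "payload": {
  "series": "0.3 -1 -0.47 0 0 0 0; 0.3 -1 -0.47 0 0 0 0; 0.3 -1 -0.47 0 0 0 0"
}}

```text
clock: 1.33
ee_pos: [0.4009, 0.2267, 0.2009]
eef_rot: [0.639, -0.303, 0.639, 0.303]
wrist_force: [0.1, -0.3, 0.2]
gripper_width: 0.0853
```

```bash
python3 g.py 0.4403 0.1421 0.12 -0.685
```

```text
clock 1.33 pos [0.4009 0.2267 0.2009] jawyaw 50.8 j [ 0.44 -0.29  1.64 -0.    1.79 -0.44] w 0.0853 F [ 0.1 -0.3  0.2]
shift [ 0.81  -0.84  -0.406]
turn 1 [0.     0.0001 0.0003] 0.1
turn -1 [-1.e+00 -4.e-04  1.e-04] 180.0
```

Emit:
{"api": "play_rows", "payload": {
  "series": "0.8 -0.84 -0.406 0 0 0 0; 0.8 -0.84 -0.406 0 0 0 0; 0.8 -0.84 -0.406 0 0 0 0; 0.8 -0.84 -0.406 0 0 0 0; 0.8 -0.84 -0.406 0 0 0 0"
}}

```text
clock: 1.75
ee_pos: [0.439, 0.1432, 0.1195]
eef_rot: [0.638, -0.302, 0.64, 0.303]
wrist_force: [0.1, 0.7, 0.1]
gripper_width: 0.0853
```

```bash
python3 g.py 0.4403 0.1421 0.0115 -0.685
```

```text
clock 1.75 pos [0.439  0.1432 0.1195] jawyaw 50.6 j [ 0.24 -0.28  1.78  0.    1.65 -0.64] w 0.0853 F [0.1 0.7 0.1]
shift [ 1.08  -0.02   0.003]
turn 1 [-0.0008 -0.0009 -0.0008] 0.3
turn -1 [ 0.9992 -0.0012  0.0014] 179.9
```

Emit:
{"api": "play_rows", "payload": {
  "series": "0.4 -0.02 0 0 0 0 0; 0.75 -0.02 0 0 0 0 0; 1 -0.02 0 0 0 0 0; 1 -0.02 0 0 0 0 0.3; 1 -0.02 0 0 0 0 0.3; 1 -0.02 0 0 0 0 0.3; 1 -0.02 0 0 0 0 0.3"
}}

```text
clock: 2.33
ee_pos: [0.4429, 0.1442, 0.0246]
eef_rot: [0.64, -0.304, 0.637, 0.303]
wrist_force: [0.5, 0.1, -0.2]
gripper_width: 0.0598
```

```bash
python3 g.py 0.4403 0.1421 0.0115 -0.685;python3 - <<'E'
from rig import vision
import cv2
for c,s in (("top",(190,270,180,320)),("side",(140,240,180,330))):
    im=vision.camera(c)[s[0]:s[1],s[2]:s[3],::-1]; cv2.imwrite(f"pics/{c}1.png",cv2.resize(im,None,fx=4,fy=4))
E
```

```text
clock 2.33 pos [0.4429 0.1442 0.0246] jawyaw 50.8 j [ 0.24 -0.22  1.9   0.    1.46 -0.65] w 0.0598 F [ 0.5  0.1 -0.2]
shift [ 0.131  0.007 -0.034]
turn 1 [0.0004 0.0013 0.0009] 0.3
turn -1 [-0.9996 -0.0015  0.0021] 179.9
```

View pics/side1.png

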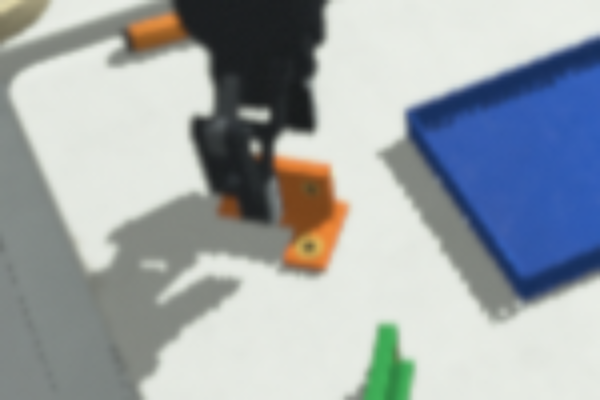

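View pics/top1.png

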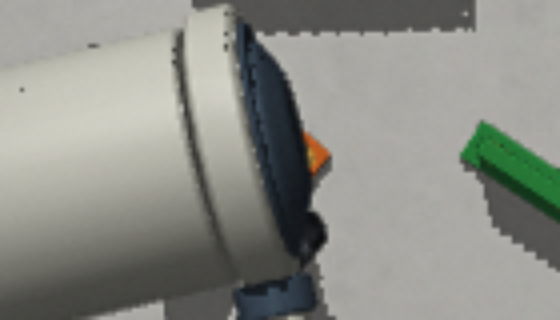

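Emit:
{"api": "play_rows", "payload": {
  "series": "0.12 0 -0.02 0 0 0 0.3; 0.12 0 -0.02 0 0 0 0.6; 0.12 0 -0.02 0 0 0 1; 0.12 0 -0.02 0 0 0 1; 0.12 0 -0.02 0 0 0 1; 0.12 0 -0.02 0 0 0 1; 0.12 0 -0.02 0 0 0 1; 0.12 0 -0.02 0 0 0 1"
}}

```text
clock: 3.1
ee_pos: [0.44, 0.1417, 0.0094]
eef_rot: [0.639, -0.303, 0.639, 0.303]
wrist_force: [-0.0, 0.3, 0.4]
gripper_width: 0.009
```

Emit:
{"api": "play_rows", "payload": {
  "series": "0 0 0 0 0 0 1; 0 0 0 0 0 0 1; 0 0 0 0 0 0 1; 0 0 0 0 0 0 1"
}}

```text
clock: 3.43
ee_pos: [0.44, 0.1417, 0.0095]
eef_rot: [0.639, -0.303, 0.639, 0.303]
wrist_force: [1.0, -0.5, 1.6]
gripper_width: 0.0095
```

```bash
for i in 1 2 3; do python3 g.py 0.4403 0.1421 0.0115 -0.685; done; python3 - <<'E'
from rig import vision
import cv2
for c,s in (("side",(140,240,180,330)),):
    im=vision.camera(c)[s[0]:s[1],s[2]:s[3],::-1]; cv2.imwrite(f"pics/{c}2.png",cv2.resize(im,None,fx=4,fy=4))
E
```

```text
clock 3.43 pos [0.44   0.1417 0.0095] jawyaw 50.8 j [ 0.24 -0.22  1.92 -0.    1.44 -0.65] w 0.0095 F [ 1.  -0.5  1.6]
shift [-0.02   0.001  0.005]
turn 1 [0.0002 0.0001 0.0001] 0.0
turn -1 [-9.998e-01 -1.000e-04  1.000e-04] 180.0
clock 3.43 pos [0.44   0.1417 0.0095] jawyaw 50.8 j [ 0.24 -0.22  1.92 -0.    1.44 -0.65] w 0.0095 F [ 1.  -0.5  1.6]
shift [-0.02   0.001  0.005]
turn 1 [0.0002 0.0001 0.0001] 0.0
turn -1 [-9.998e-01 -1.000e-04  1.000e-04] 180.0
clock 3.43 pos [0.44   0.1417 0.0095] jawyaw 50.8 j [ 0.24 -0.22  1.92 -0.    1.44 -0.65] w 0.0095 F [ 1.  -0.5  1.6]
shift [-0.02   0.001  0.005]
turn 1 [0.0002 0.0001 0.0001] 0.0
turn -1 [-9.998e-01 -1.000e-04  1.000e-04] 180.0
```

View pics/side2.png

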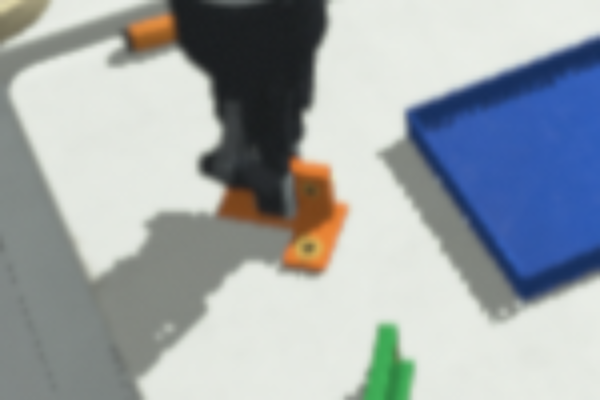

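Gripped at 9.5 mm opening, with the bracket flat. Now I'll lift it.

Emit:
{"api": "play_rows", "payload": {
  "series": "-0.2 0 0 0 0 0 1; -0.5 0 0 0 0 0 1; -0.8 0 0 0 0 0 1; -1 0 0 0 0 0 1; -1 0 0 0 0 0 1"
}}

```text
clock: 3.9
ee_pos: [0.442, 0.1423, 0.1145]
eef_rot: [0.642, -0.304, 0.636, 0.303]
wrist_force: [0.7, 0.6, 0.0]
gripper_width: 0.009
```

```bash
python3 g.py 0.622 -0.1055 0.14 -0.039; python3 - <<'E'
from rig import vision
import cv2
for c,s in (("side",(110,240,180,350)),):
    im=vision.camera(c)[s[0]:s[1],s[2]:s[3],::-1]; cv2.imwrite(f"pics/{c}3.png",cv2.resize(im,None,fx=4,fy=4))
E
```

```text
clock 3.9 pos [0.442  0.1423 0.1145] jawyaw 50.8 j [ 0.24 -0.28  1.79  0.    1.63 -0.65] w 0.009 F [0.7 0.6 0. ]
shift [-0.246 -2.962 -0.781]
turn 1 [-0.2054  0.0015  0.0021] 37.0
turn -1 [ 0.7946  0.0028 -0.0019] 143.0
```

View pics/side3.png

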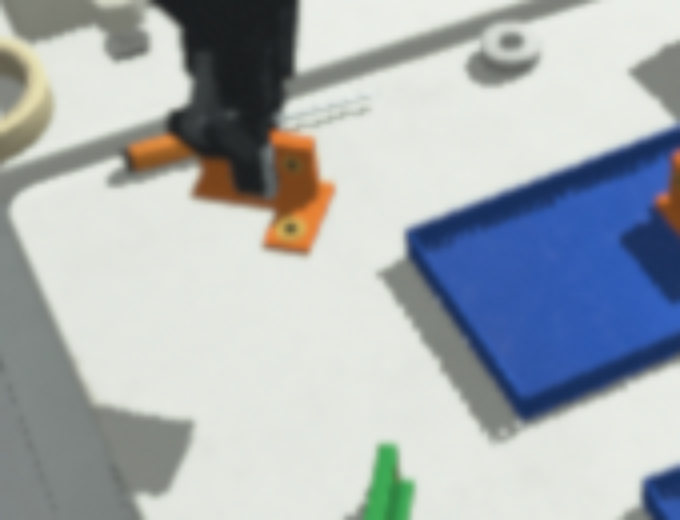

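The bracket is held level, about 0.1 m up. Moving to the right-hand tray.

Emit:
{"api": "play_rows", "payload": {
  "series": "-0.25 -0.9 -0.26 0 0 0 1; -0.25 -1 -0.26 0 0 0 1; -0.25 -1 -0.26 0 0 0 1"
}}

```text
clock: 4.2
ee_pos: [0.5018, 0.0559, 0.1332]
eef_rot: [0.638, -0.303, 0.639, 0.303]
wrist_force: [1.4, 0.1, -0.9]
gripper_width: 0.0093
```

Emit:
{"api": "play_rows", "payload": {
  "series": "0 -1 -0.26 0 0 0 1; 0 -1 -0.26 0 0 0 1; 0 -1 -0.26 0 0 0 1"
}}

```text
clock: 4.45
ee_pos: [0.5628, -0.0287, 0.1316]
eef_rot: [0.638, -0.302, 0.64, 0.303]
wrist_force: [-0.0, -0.7, -1.0]
gripper_width: 0.0091
```

Emit:
{"api": "play_rows", "payload": {
  "series": "0 -0.3 -0.08 -0.04 0 0 1; 0 -0.6 -0.16 -0.08 0 0 1; 0 -0.96 -0.26 -0.12 0 0 1; 0 -0.96 -0.26 -0.16 0 0 1; 0 -0.96 -0.26 -0.205 0 0 1; 0 -0.96 -0.26 -0.205 0 0 1; 0 -0.96 -0.26 -0.205 0 0 1; 0 -0.96 -0.26 -0.205 0 0 1"
}}

```text
clock: 5.12
ee_pos: [0.6194, -0.1055, 0.1331]
eef_rot: [0.51, -0.489, 0.511, 0.49]
wrist_force: [-0.0, -0.1, -0.8]
gripper_width: 0.009
```

```bash
python3 g.py 0.622 -0.1055 0.0125 -0.039; python3 - <<'E'
from rig import vision
import cv2
for c,s in (("side",(110,300,300,500)),("top",(50,220,300,460))):
    im=vision.camera(c)[s[0]:s[1],s[2]:s[3],::-1]; cv2.imwrite(f"pics/{c}4.png",cv2.resize(im,None,fx=3,fy=3))
E
```

```text
clock 5.12 pos [ 0.6194 -0.1055  0.1331] jawyaw 87.5 j [-0.22  0.17  1.32  0.    1.66 -1.75] w 0.009 F [-0.  -0.1 -0.8]
shift [ 1.206e+00 -2.800e-02  1.000e-03]
turn 1 [-0.0014  0.0001 -0.0005] 0.3
turn -1 [ 9.986e-01 -8.000e-04 -2.000e-04] 179.8
```

View pics/side4.png

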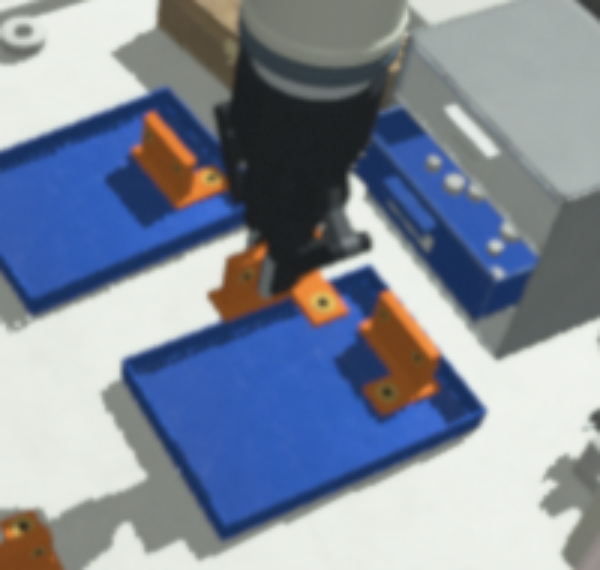

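View pics/top4.png

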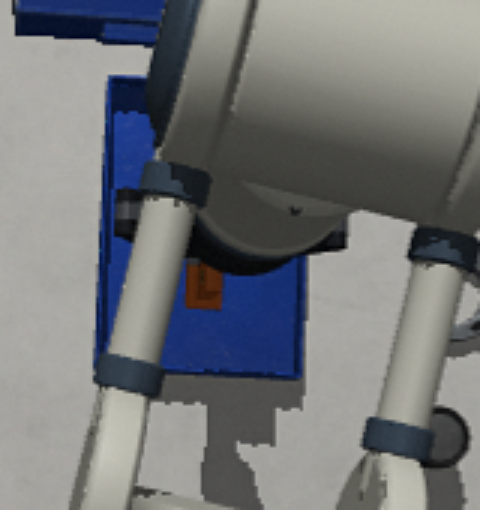

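It's still upright and above the right-hand tray. Lowering it.

Emit:
{"api": "play_rows", "payload": {
  "series": "0.3 -0.02 0 0 0 0 1; 0.6 -0.02 0 0 0 0 1; 0.85 -0.02 0 0 0 0 1; 1 -0.02 0 0 0 0 1; 1 -0.02 0 0 0 0 1; 1 -0.02 0 0 0 0 1; 1 -0.02 0 0 0 0 1"
}}

```text
clock: 5.8
ee_pos: [0.6228, -0.106, 0.0362]
eef_rot: [0.511, -0.49, 0.51, 0.489]
wrist_force: [-0.2, -0.3, -1.2]
gripper_width: 0.0093
```

```bash
python3 g.py 0.622 -0.1055 0.0115 -0.039
```

```text
clock 5.8 pos [ 0.6228 -0.106   0.0362] jawyaw 87.7 j [-0.22  0.22  1.43 -0.    1.48 -1.75] w 0.0093 F [-0.2 -0.3 -1.2]
shift [0.247 0.008 0.005]
turn 1 [-0.0006 -0.0002  0.0008] 0.2
turn -1 [9.994e-01 1.300e-03 3.000e-04] 179.9
```

Emit:
{"api": "play_rows", "payload": {
  "series": "0.06 0 0 0 0 0 1; 0.12 0 0 0 0 0 1; 0.18 0 0 0 0 0 1; 0.2 0 0 0 0 0 1; 0.22 0 0 0 0 0 1; 0.22 0 0 0 0 0 1; 0.22 0 0 0 0 0 1; 0.22 0 0 0 0 0 1"
}}

```text
clock: 6.47
ee_pos: [0.622, -0.106, 0.0123]
eef_rot: [0.51, -0.49, 0.51, 0.49]
wrist_force: [-0.0, -0.9, -0.7]
gripper_width: 0.0092
```

Emit:
{"api": "play_rows", "payload": {
  "series": "0.01 0 0 0 0 0 1; 0.01 0 0 0 0 0 1; 0.02 0 0 0 0 0 1; 0.02 0 0 0 0 0 1"
}}

```text
clock: 6.8
ee_pos: [0.6222, -0.1061, 0.012]
eef_rot: [0.51, -0.49, 0.51, 0.489]
wrist_force: [-2.9, 1.1, 9.4]
gripper_width: 0.0092
```

There's 9.4 N upward on the tool, so the part is on the floor. Releasing partway.

Emit:
{"api": "play_rows", "payload": {
  "series": "0 0 0 0 0 0 0.85; 0 0 0 0 0 0 0.7; 0 0 0 0 0 0 0.6; 0 0 0 0 0 0 0.6; 0 0 0 0 0 0 0.6; 0 0 0 0 0 0 0.6"
}}

```text
clock: 7.3
ee_pos: [0.6218, -0.106, 0.01]
eef_rot: [0.51, -0.49, 0.51, 0.49]
wrist_force: [-0.7, 0.1, 0.4]
gripper_width: 0.0342
```

Emit:
{"api": "play_rows", "payload": {
  "series": "-0.2 0 0 0 0 0 0.6; -0.5 0 0 0 0 0 0.6; -0.8 0 0 0 0 0 0.6; -1 0 0 0 0 0 0.6; -1 0 0 0 0 0 0.5; -1 0 0 0 0 0 0.3"
}}

```text
clock: 7.8
ee_pos: [0.6228, -0.1062, 0.1122]
eef_rot: [0.511, -0.491, 0.509, 0.489]
wrist_force: [-0.0, -0.6, -0.2]
gripper_width: 0.0534
```

```bash
python3 g.py 0.4227 -0.147 0.14 -0.045; python3 - <<'E'
from rig import vision
import cv2
for c,s in (("side",(110,330,270,500)),):
    im=vision.camera(c)[s[0]:s[1],s[2]:s[3],::-1]; cv2.imwrite(f"pics/{c}5.png",cv2.resize(im,None,fx=2.7,fy=2.7))
E
```

```text
clock 7.8 pos [ 0.6228 -0.1062  0.1122] jawyaw 87.7 j [-0.22  0.18  1.34 -0.    1.61 -1.75] w 0.0534 F [-0.  -0.6 -0.2]
shift [-0.285  1.982 -0.489]
turn 1 [ 0.0015 -0.0002  0.0011] 0.3
turn -1 [-9.985e-01 -1.800e-03 -3.000e-04] 179.7
```

View pics/side5.png

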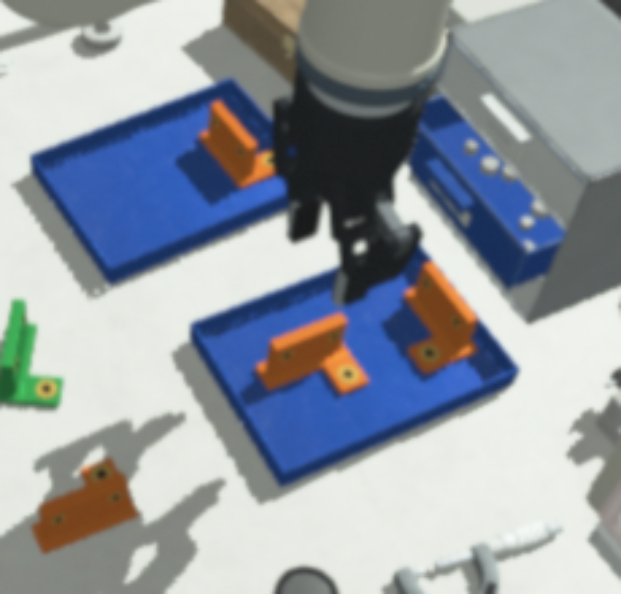

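The right-hand bracket stands flat in the right-hand tray. Now the left-hand one.

Emit:
{"api": "play_rows", "payload": {
  "series": "-0.28 1 -0.25 0 0 0 0.2; -0.28 1 -0.25 0 0 0 0; -0.28 1 -0.25 0 0 0 0"
}}

```text
clock: 8.1
ee_pos: [0.5177, -0.1271, 0.1356]
eef_rot: [0.509, -0.488, 0.511, 0.492]
wrist_force: [-0.1, 0.8, 0.5]
gripper_width: 0.085
```

Emit:
{"api": "play_rows", "payload": {
  "series": "0 0.98 -0.24 0 0 0 0; 0 0.98 -0.24 0 0 0 0; 0 0.98 -0.24 0 0 0 0; 0 0.98 -0.24 0 0 0 0; 0 0.98 -0.24 0 0 0 0"
}}

```text
clock: 8.52
ee_pos: [0.4211, -0.1469, 0.1368]
eef_rot: [0.51, -0.489, 0.51, 0.49]
wrist_force: [0.7, -0.1, 0.1]
gripper_width: 0.0854
```

```bash
python3 g.py 0.4227 -0.147 0.01 -0.045
```

```text
clock 8.52 pos [ 0.4211 -0.1469  0.1368] jawyaw 87.6 j [-0.41 -0.33  1.79  0.    1.69 -1.94] w 0.0854 F [ 0.7 -0.1  0.1]
shift [ 1.268e+00 -1.800e-02 -1.000e-03]
turn 1 [ 0.0011  0.0002 -0.0004] 0.2
turn -1 [-9.989e-01  7.000e-04  4.000e-04] 179.8
```

Emit:
{"api": "play_rows", "payload": {
  "series": "0.4 -0.015 0 0 0 0 0; 0.75 -0.015 0 0 0 0 0; 1 -0.015 0 0 0 0 0; 1 -0.015 0 0 0 0 0.3; 1 -0.015 0 0 0 0 0.3; 1 -0.015 0 0 0 0 0.3; 1 -0.015 0 0 0 0 0.3"
}}

```text
clock: 9.1
ee_pos: [0.4251, -0.1474, 0.0405]
eef_rot: [0.51, -0.491, 0.509, 0.489]
wrist_force: [-0.1, -0.5, 0.9]
gripper_width: 0.0597
```

```bash
python3 g.py 0.4227 -0.147 0.01 -0.045;python3 - <<'E'
from rig import vision
import cv2
for c,s in (("side",(230,340,230,380)),):
    im=vision.camera(c)[s[0]:s[1],s[2]:s[3],::-1]; cv2.imwrite(f"pics/{c}6.png",cv2.resize(im,None,fx=4,fy=4))
E
```

```text
clock 9.1 pos [ 0.4251 -0.1474  0.0405] jawyaw 87.7 j [-0.41 -0.28  1.92  0.    1.5  -1.94] w 0.0597 F [-0.1 -0.5  0.9]
shift [0.305 0.026 0.004]
turn 1 [ 0.0016 -0.0004  0.001 ] 0.3
turn -1 [-9.984e-01 -1.600e-03 -6.000e-04] 179.7
```

View pics/side6.png

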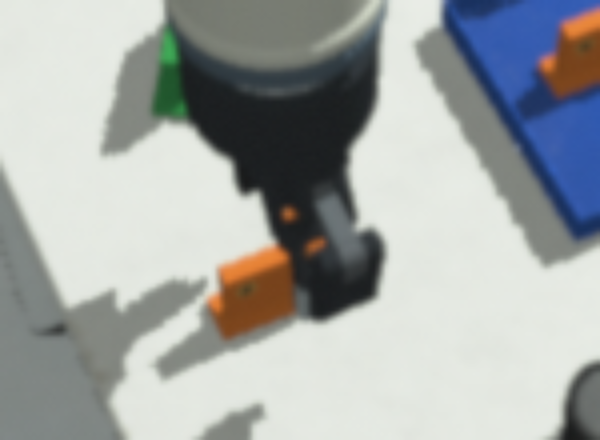

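Emit:
{"api": "play_rows", "payload": {
  "series": "0.15 0.01 0 0 0 0 0.3; 0.29 0.01 0 0 0 0 0.3; 0.29 0.01 0 0 0 0 0.3; 0.29 0.01 0 0 0 0 0.6; 0.29 0.01 0 0 0 0 1; 0.29 0.01 0 0 0 0 1; 0.29 0.01 0 0 0 0 1; 0.29 0.01 0 0 0 0 1"
}}

```text
clock: 9.82
ee_pos: [0.4234, -0.1473, 0.0106]
eef_rot: [0.51, -0.491, 0.51, 0.489]
wrist_force: [-0.5, 0.5, 4.3]
gripper_width: 0.0092
```

Emit:
{"api": "play_rows", "payload": {
  "series": "0 0 0 0 0 0 1; 0 0 0 0 0 0 1; 0 0 0 0 0 0 1; 0 0 0 0 0 0 1; 0 0 0 0 0 0 1"
}}

```text
clock: 10.23
ee_pos: [0.4234, -0.1473, 0.0106]
eef_rot: [0.51, -0.491, 0.51, 0.489]
wrist_force: [-1.4, 0.3, 5.7]
gripper_width: 0.0093
```

```bash
python3 g.py 0.4227 -0.147 0.01 -0.045;python3 - <<'E'
from rig import vision
import cv2
for c,s in (("side",(230,340,230,380)),):
    im=vision.camera(c)[s[0]:s[1],s[2]:s[3],::-1]; cv2.imwrite(f"pics/{c}7.png",cv2.resize(im,None,fx=4,fy=4))
E
```

```text
clock 10.23 pos [ 0.4234 -0.1473  0.0106] jawyaw 87.7 j [-0.41 -0.26  1.96 -0.    1.44 -1.94] w 0.0093 F [-1.4  0.3  5.7]
shift [0.006 0.007 0.003]
turn 1 [ 0.0015 -0.0003  0.0007] 0.3
turn -1 [-9.985e-01 -1.000e-03 -4.000e-04] 179.7
```

View pics/side7.png

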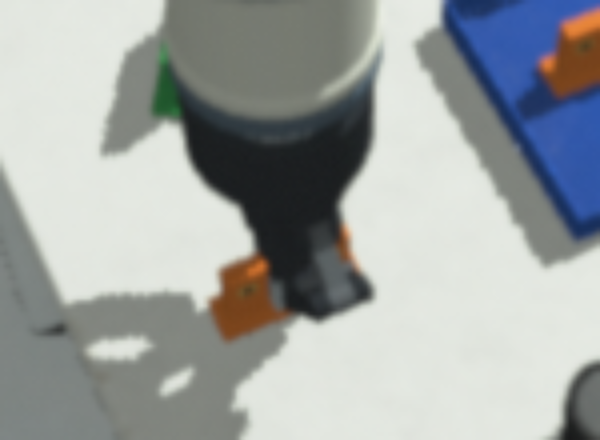

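Emit:
{"api": "play_rows", "payload": {
  "series": "-0.2 0 0 0 0 0 1; -0.5 0 0 0 0 0 1; -0.8 0 0 0 0 0 1; -1 0 0 0 0 0 1; -1 0 0 0 0 0 1"
}}

```text
clock: 10.7
ee_pos: [0.4246, -0.1478, 0.1146]
eef_rot: [0.511, -0.492, 0.509, 0.487]
wrist_force: [0.2, -0.7, 0.3]
gripper_width: 0.0093
```

```bash
python3 g.py 0.592 0.085 0.14 0.03;python3 - <<'E'
from rig import vision
import cv2
for c,s in (("side",(180,330,230,400)),):
    im=vision.camera(c)[s[0]:s[1],s[2]:s[3],::-1]; cv2.imwrite(f"pics/{c}8.png",cv2.resize(im,None,fx=4,fy=4))
E
```

```text
clock 10.7 pos [ 0.4246 -0.1478  0.1146] jawyaw 87.7 j [-0.41 -0.32  1.82 -0.    1.64 -1.94] w 0.0093 F [ 0.2 -0.7  0.3]
shift [-0.25  -1.58   2.393]
turn 1 [-0.0224 -0.001   0.0024] 4.1
turn -1 [0.9776 0.0037 0.0016] 176.0
```

View pics/side8.png

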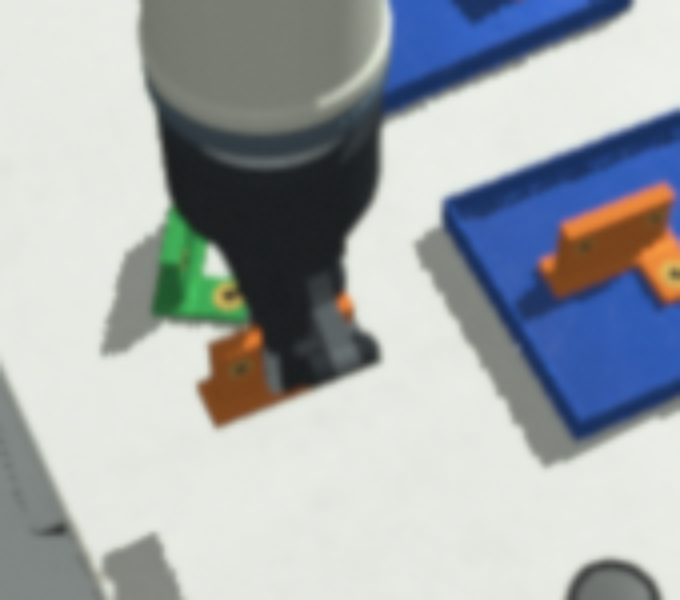

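The left-hand bracket is held level. Moving to the left-hand tray.

Emit:
{"api": "play_rows", "payload": {
  "series": "-0.2 -0.2 0.4 0 0 0 1; -0.25 -0.6 0.9 0 0 0 1; -0.25 -0.65 1 0 0 0 1; -0.25 -0.65 1 0 0 0 1"
}}

```text
clock: 11.08
ee_pos: [0.4937, -0.0445, 0.1328]
eef_rot: [0.509, -0.49, 0.508, 0.492]
wrist_force: [-1.1, -0.9, -0.7]
gripper_width: 0.0088
```

Emit:
{"api": "play_rows", "payload": {
  "series": "0 -0.65 1 0 0 0 1; 0 -0.65 1 0 0 0 1; 0 -0.65 1 0 0 0 1"
}}

```text
clock: 11.33
ee_pos: [0.5606, 0.0492, 0.1319]
eef_rot: [0.509, -0.489, 0.511, 0.49]
wrist_force: [0.3, -1.2, 0.1]
gripper_width: 0.0094
```

Emit:
{"api": "play_rows", "payload": {
  "series": "0 -0.28 0.39 -0.0224 0 0 1; 0 -0.28 0.39 -0.0224 0 0 1; 0 -0.28 0.39 -0.0224 0 0 1; 0 -0.28 0.39 -0.0224 0 0 1; 0 -0.28 0.39 -0.0224 0 0 1"
}}

```text
clock: 11.75
ee_pos: [0.5892, 0.0842, 0.1334]
eef_rot: [0.492, -0.507, 0.493, 0.507]
wrist_force: [-0.3, -0.2, -0.5]
gripper_width: 0.009
```

```bash
python3 g.py 0.592 0.085 0.0126 0.03
```

```text
clock 11.75 pos [0.5892 0.0842 0.1334] jawyaw 91.6 j [ 0.09  0.08  1.41 -0.    1.65 -1.51] w 0.009 F [-0.3 -0.2 -0.5]
shift [ 1.208 -0.03   0.008]
turn 1 [-0.0005 -0.0002 -0.0005] 0.1
turn -1 [ 9.995e-01 -9.000e-04  3.000e-04] 179.9
```

Emit:
{"api": "play_rows", "payload": {
  "series": "0.3 0 0 0 0 0 1; 0.6 0 0 0 0 0 1; 0.85 0 0 0 0 0 1; 1 0 0 0 0 0 1; 1 0 0 0 0 0 1; 1 0 0 0 0 0 1; 1 0 0 0 0 0 1"
}}

```text
clock: 12.33
ee_pos: [0.5908, 0.0847, 0.0363]
eef_rot: [-0.493, 0.508, -0.492, -0.506]
wrist_force: [0.9, -0.4, 1.6]
gripper_width: 0.0093
```

```bash
python3 g.py 0.592 0.085 0.0126 0.03;python3 - <<'E'
from rig import vision
import cv2
for c,s in (("side",(110,290,250,450)),):
    im=vision.camera(c)[s[0]:s[1],s[2]:s[3],::-1]; cv2.imwrite(f"pics/{c}9.png",cv2.resize(im,None,fx=3,fy=3))
E
```

```text
clock 12.33 pos [0.5908 0.0847 0.0363] jawyaw 91.6 j [ 0.09  0.13  1.54 -0.    1.47 -1.51] w 0.0093 F [ 0.9 -0.4  1.6]
shift [ 0.237 -0.012  0.003]
turn 1 [-0.0004  0.      0.0009] 0.2
turn -1 [ 0.9996  0.0014 -0.    ] 179.9
```

View pics/side9.png

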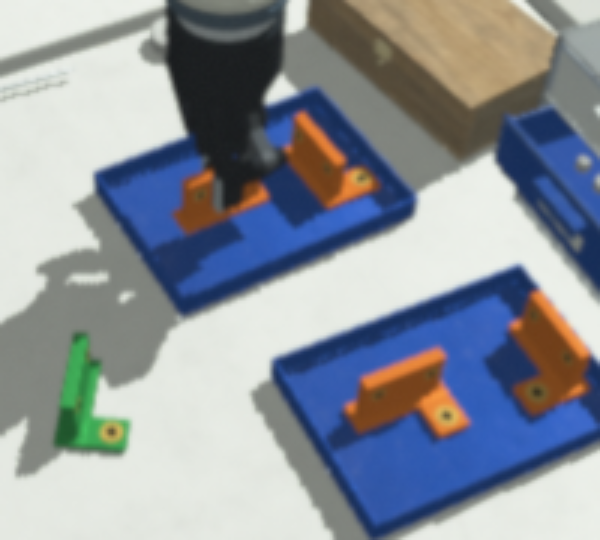

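Emit:
{"api": "play_rows", "payload": {
  "series": "0.06 0 0 0 0 0 1; 0.12 0 0 0 0 0 1; 0.17 0 0 0 0 0 1; 0.2 0 0 0 0 0 1; 0.22 0 0 0 0 0 1; 0.22 0 0 0 0 0 1; 0.22 0 0 0 0 0 1; 0.22 0 0 0 0 0 1"
}}

```text
clock: 13.05
ee_pos: [0.5901, 0.0855, 0.0131]
eef_rot: [-0.492, 0.508, -0.492, -0.507]
wrist_force: [-2.7, -0.1, 5.2]
gripper_width: 0.0088
```

Emit:
{"api": "play_rows", "payload": {
  "series": "0.01 0 0 0 0 0 1; 0.01 0 0 0 0 0 1; 0.015 0 0 0 0 0 1; 0.015 0 0 0 0 0 1"
}}

```text
clock: 13.38
ee_pos: [0.5902, 0.0855, 0.0131]
eef_rot: [-0.492, 0.508, -0.492, -0.507]
wrist_force: [-6.8, -1.9, 12.7]
gripper_width: 0.0091
```

It's on the floor (12.7 N). Releasing and retreating.

Emit:
{"api": "play_rows", "payload": {
  "series": "0 0 0 0 0 0 0.85; 0 0 0 0 0 0 0.7; 0 0 0 0 0 0 0.6; 0 0 0 0 0 0 0.6; 0 0 0 0 0 0 0.6; 0 0 0 0 0 0 0.6"
}}

```text
clock: 13.88
ee_pos: [0.5899, 0.0854, 0.0104]
eef_rot: [0.492, -0.507, 0.493, 0.508]
wrist_force: [0.3, -0.7, -0.4]
gripper_width: 0.0338
```

Emit:
{"api": "play_rows", "payload": {
  "series": "-0.2 0 0 0 0 0 0.6; -0.5 0 0 0 0 0 0.6; -0.8 0 0 0 0 0 0.6; -1 0 0 0 0 0 0.6; -1 0 0 0 0 0 0.5; -1 0 0 0 0 0 0.5"
}}

```text
clock: 14.38
ee_pos: [0.591, 0.0856, 0.1125]
eef_rot: [-0.493, 0.508, -0.491, -0.507]
wrist_force: [-0.4, -0.9, -0.8]
gripper_width: 0.0428
```

Emit:
{"api": "play_rows", "payload": {
  "series": "-1 0 1 0 0 0 0.5; -1 0 1 0 0 0 0.5; -1 0 1 0 0 0 0.5; -1 0 1 0 0 0 0.5"
}}

```text
clock: 14.72
ee_pos: [0.5871, 0.1888, 0.2134]
eef_rot: [-0.493, 0.508, -0.491, -0.508]
wrist_force: [0.3, -1.1, 1.0]
gripper_width: 0.0423
```

Emit:
{"api": "play_rows", "payload": {
  "series": "0 0.5 1 0 0 0 0.5; 0 0.5 1 0 0 0 0.5; 0 0.5 1 0 0 0 0.5; 0 0.5 1 0 0 0 0.5; 0 0.5 1 0 0 0 0.5; 0 0.5 1 0 0 0 0.5; 0 0.5 1 0 0 0 0.5"
}}

```text
clock: 15.3
ee_pos: [0.5345, 0.2827, 0.2096]
eef_rot: [0.492, -0.507, 0.493, 0.507]
wrist_force: [1.0, 0.0, -0.1]
gripper_width: 0.0426
```

```bash
cat > t3.py <<'E'
from h import *
im={c:vision.camera(c) for c in("top","side")}
for c in im: cv2.imwrite(f"pics/{c}10.png",im[c][:,:,::-1])
for n,h,q in(("L",1,(.590,.0855,.03)),("R",-1,(.622,-.106,-.04))):
    for cs in(("top",),("side",)): print(n,cs,fit({c:im[c] for c in cs},h,q,.002,R=30))
E
python3 t3.py; python3 g.py 0 0 0 0 | head -1
```

```text
L ('top',) (array([0.59017448, 0.0856581 , 0.04268099]), np.float64(79.67058823529413), {'top': np.float64(471.0)})
L ('side',) (array([0.59024317, 0.08587511, 0.09105945]), np.float64(195.04313725490195), {'side': np.float64(566.0)})
R ('top',) (array([ 0.62214048, -0.10626931, -0.01295834]), np.float64(70.34901960784313), {'top': np.float64(478.0)})
R ('side',) (array([ 0.62053687, -0.10659765,  0.01665557]), np.float64(108.29019607843136), {'side': np.float64(627.0)})
clock 15.4 pos [0.5347 0.2826 0.2102] jawyaw 91.6 j [ 0.43  0.1   1.26 -0.    1.78 -1.17] w 0.0423 F [-1.1  0.3  0.4]
```

View pics/top10.png

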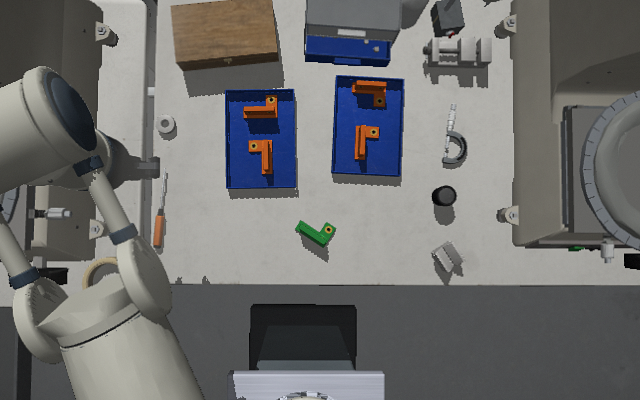

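View pics/side10.png

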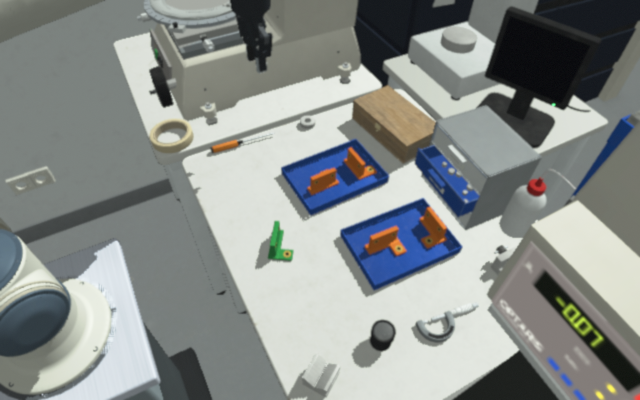

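Both brackets stand flat in the clear areas of the matching trays: left-hand at top (262,157), right-hand at (366,142). The decoy hasn't moved and the arm is clear.

```bash
python3 -c "
from rig import r
print(r.close_job())"
```

```text
the job is handed in; nothing more can be done
None
```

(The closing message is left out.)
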